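# Clear the slab from the door's swing and hold the spring door open

### The job

The malachite slab is in the way of the glass cabinet door: tuck it lengthwise under the clear riser so that more than half of it is under the roof. Then pull the glass door open to 60 degrees and hold it there against its closing spring; finish while still holding it, do not let go. Keep the three black stones where they stand on the riser and do not push the other things about.

Things in the scene. Friction and masses are not known exactly. Their poses are not given: they have to be found in the camera images.
- cabinet: Fixed wood-framed mini cabinet with clear glass panes, 140 (x, depth) x 200 (y, width) x 230 mm high, origin at the centre of its underside on the shelf top, z up; its glass door is on the face towards its own -x (towards the robot). Stone specimens inside are only for show.
- door (a joint): Door angle in rad: 0 shut, 1.9 widest; 60 degrees = 1.047. Upright hinge at the cabinet's left (+y) front edge; the free edge swings to -x, then +y (clockwise from above). A spring always pulls it shut (no latch): 0.25 N m/rad x (angle + 0.6), about 2.5 N at the handle at 60 degrees. Door 196 wide, 14 thick, from 6 to 226 mm above the shelf top, 0.6 kg; it would hit the slab where that starts.
- door_hinge (a point): Point on the upright hinge axis, 196 mm above the shelf top, level with door_handle; it turns with the door (axes as the cabinet's while shut). From here to the handle in the door's own axes: x -48 mm, y -165 mm, z 0.
- door_handle (a point): Grip point, 196 mm up, on the axis of the handle: an upright round chrome bar, 12 mm diameter, its axis 34 mm off the door's outer face, near the free edge, from 148 to 218 mm above the shelf top. Two 8 mm pins join it to the door at 155 and 178 mm. Axes are the door's: -x outward from the door, y along it towards the hinge. Clear at both sides and above.
- slab_center (a point): Centre (half-way up) of the loose malachite slab, a flat green banded stone block 56 (x) x 120 (y, long) x 20 mm high (z), about 0.5 kg, lying flat in front of the cabinet where the door swings.
- slab: The same slab; origin at the centre of its underside, same axes.
- riser: Fixed clear acrylic bridge 98 (x) x 140 (y) x 42 mm high, origin at the centre of its footprint on the shelf top. Roof and two side walls (at its x ends) 6 mm thick; the tunnel under it is open at both y ends, 86 mm wide, 36 mm high. Its +y end is the mouth towards the slab. The three stones stand on its roof.
- tear0: Small polished black stone (apache tear), 26 mm across and about 18 mm high, loose on the riser's roof; origin at its underside. Leave it standing there.
- tear1: Small polished black stone (apache tear), 23 mm across and about 16 mm high, loose on the riser's roof; origin at its underside. Leave it standing there.
- tear2: Small polished black stone (apache tear), 24 mm across and about 17 mm high, loose on the riser's roof; origin at its underside. Leave it standing there.
- loupe: Bystander: chrome folding loupe lying flat, about 95 x 34 x 14 mm; origin at the underside of its lens ring.
- candle: Bystander: amber glass jar with brass lid, 56 mm across, 75 mm high; origin at its underside.
- mug: Bystander: white mug, 76 mm across, 90 mm high, handle on its +y side; origin at its underside.
- dish: Bystander: terracotta bowl, 100 mm across, 35 mm high; origin at its underside.
- coasters: Bystander: stack of square coasters 92 x 92 x 28 mm; origin at its underside.
- remote: Bystander: black remote control 45 x 140 x 18 mm lying flat; origin at its underside.
Things that resemble listed ones, but are neither listed nor needed, are in the scene too. Of the things that look like the slab, the largest one is meant.

How it is judged:
By the outcome, as a careful person would: the job done as asked, in the order asked, and still so for the second after the job is handed in, while the arm keeps its last pose, push and grip.
It also fails if it takes over 58 s, if anything falls off the work surface, if the arm or the gripper's body presses on something with over 40 N, if the wrist force passes 120 N, or if a joint passes its speed limit or range.

### The arm

A 6-joint arm with a two-finger parallel gripper is mounted at the origin on the work surface. World frame = base frame: x ahead of the robot, y to its left, z up, the work surface at z = 0. Lengths are in m, angles in rad, forces in N, time in s.
With the tool pointing down it reaches from about 0.375 to 0.925 m from the base axis. Payload 5.7 kg.
Tool frame: the origin (TCP) lies between the finger pads; the fingertips stand 14 mm ahead of it and the grasp point (between the pads) lies 5 mm behind it; y points along the fingers, z is the direction in which the jaws open and shut, and the axes are right-handed (so a half turn about y gives the same grasp; the last joint's range is limited). The gripper opens to 85 mm and grips with 20 to 120 N. Pads are 22 mm wide; open, the fingers measure 114 mm over their backs; the gripper's body (76 mm by 85 mm) begins 54 mm behind the grasp point. The pads swing forward as they close: fully open they stand 13 mm farther back than shut.
Start: joints at [1.22, 0.359, 1.51, -0, 1.272, -0.115], TCP at [0.14, 0.583, 0.245] pointing down, gripper open.
Joint ranges: [-2.97, 2.97], [-1.01, 2.36], [0.21, 2.38], [-0.96, 4.11], [0.2, 2.71], [-2.98, 2.98]. Speed limits (rad/s): [2.39, 2.39, 3.14, 3.14, 3.14, 3.14].

### API

Orientations are given as a 3x3 rotation matrix whose columns are the frame's x, y, z axes.
In Python, from plant import get_obs, snapshot, camera_model, hand_in gives the robot as it stands. The module is installed in compiled form; this text tells all that it offers.
- The arm moves only by the shell command python3 -m inch 'ROWS' [OPENING]. ROWS is JSON, a list of rows, each an object with "travel": the shift along the world's x, y, z in units of 0.05 m (1.0 is 0.05 m), a list of three; "dr": the turn, a rotation vector about the world's x, y, z in units of pi rad (1.0 is pi rad), a list of three. A call has 1 to 8 rows; each row shifts and turns the commanded pose from where the row before left it; what a row does not reach is not made up. A row lasts 1/8 s, in which the tool goes at most 62.5 mm and 10.7 degrees, less where a joint would pass 70% of its speed; a pose out of reach is approached as far as the arm can. A call with a number of a shift or a turn outside -1 to 1 is refused whole. A call with a gripper value outside its range is refused whole. OPENING is the opening in per cent of the stroke, from 0 (shut) to 100 (fully open), set as the call begins (- or left out, the last holds). The fingers move at their own pace and stop on an object; the grip force is fixed at half the most. Time passes only in rows, so rows that do not move let the fingers close. It gives the time, the measured TCP pose, the force and the opening at its end, in the units of the state.
- get_obs(): the state, without advancing time (a new reading comes with each control period).
- snapshot(name): name is "scene" or "top" or "wrist"; returns the picture (480x640x3 uint8, red, green, blue); there is no depth.
- camera_model(name): a dict with "vfov" (degrees; the focal length in pixels is half the picture's height over the tangent of half this angle, whatever the lens; pixels are square), "cx", "cy" (the principal point, pixels), "D" ([k1, k2, p1, p2, k3] as OpenCV has them; the pictures are not rectified), "rvec" (rotation vector, rad) and "tvec" (3), from world to camera coordinates, as OpenCV has them; the wrist camera has in their place "mount" (4x4, takes a point from camera to tool coordinates, whose origin is the TCP and whose axes are the tool frame's). Camera axes: x right, y down, z forward; pixel columns grow to the right and rows downward; lengths in m; the calibration is good to about 2 mm. A picture is of the moment at which its call begins: read the wrist's pose just before it. camera_model takes no time and is no camera call.
- hand_in(): hands the job in, once; it reports no verdict.
The state is a dict: "t": time; "joint_positions": joint angles; "qd": joint speeds; "effort": joint torques, N m; "position": TCP position; "orientation": TCP orientation; "wrist_force": force on the tool from outside, world axes, zero at the start; "torque": the same for the moment, N m; "width": finger opening in m.
Only numpy, scipy, OpenCV 4.12 (cv2) and the standard library are available. Lean on these libraries where they do the work, as an engineer would, in place of code of your own. Each camera call takes 0.05 s, during which the arm holds its last target.

## Working session

There is one attempt and no reset: what is moved stays moved. The work goes in short steps, Python scripts to look and compute and a shell command to move; the robot and the scene stay as the last step left them, time stands still between calls to the robot, and variables do not carry over. Pictures are saved under pics/ and viewed, and the job is handed in when it is done.

```bash
mkdir -p pics; ls; cat > h.py <<'E'
import numpy as np,cv2
from plant import *
def cam(n):
    m=camera_model(n); f=240/np.tan(np.radians(m['vfov'])/2)
    K=np.array([[f,0,m['cx']],[0,f,m['cy']],[0,0,1.]]); D=np.array(m['D'],float)
    if 'mount' in m:
        o=get_obs(); T=np.eye(4);T[:3,:3]=np.array(o['orientation']);T[:3,3]=o['position']
        C=T@np.array(m['mount']); R=C[:3,:3].T; t=-R@C[:3,3]
    else:
        R=cv2.Rodrigues(np.array(m['rvec'],float))[0]; t=np.array(m['tvec'],float).ravel()
    return K,D,R,t
def ray(c,px):
    K,D,R,t=c; u=cv2.undistortPoints(np.array(px,float).reshape(-1,1,2),K,D).reshape(-1,2)
    d=np.c_[u,np.ones(len(u))]@R; return -R.T@t,d
def onz(c,px,z):
    o,d=ray(c,px); return o+d*((z-o[2])/d[:,2])[:,None]
def proj(c,P):
    K,D,R,t=c; return cv2.projectPoints(np.array(P,float).reshape(-1,1,3),cv2.Rodrigues(R)[0],t,K,D)[0].reshape(-1,2)
def save(n,fn):
    c=cam(n); im=snapshot(n); cv2.imwrite('pics/'+fn,im[...,::-1]); return c,im
E
python3 - <<'E'
from h import *
for n in ('scene','top','wrist'):
    c,im=save(n,n+'0.png'); print(n,c[0][0,0],(-c[2].T@c[3]).round(3),c[2][2].round(3))
o=get_obs();print(o['t'],np.array(o['orientation']).round(3),o['position'],o['width'])
E
```

```text
pics
scene 459.03101368833177 [1.049 0.773 0.849] [-0.429 -0.647 -0.63 ]
top 466.9012756189914 [0.426 0.037 1.099] [ 0.118  0.003 -0.993]
wrist 350.895134592827 [0.068 0.601 0.373] [ 0.284 -0.07  -0.956]
0.15 [[ 0.972 -0.     0.234]
 [-0.234 -0.001  0.972]
 [-0.    -1.    -0.001]] [0.13999905 0.58289901 0.24463475] 0.08567414740925999
```

View pics/scene0.png

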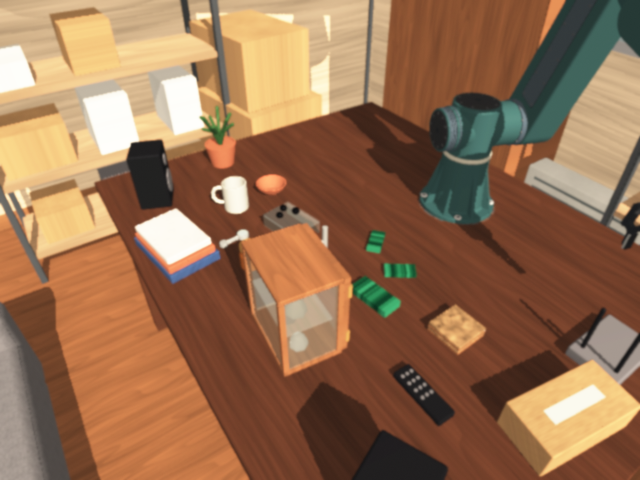

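View pics/top0.png

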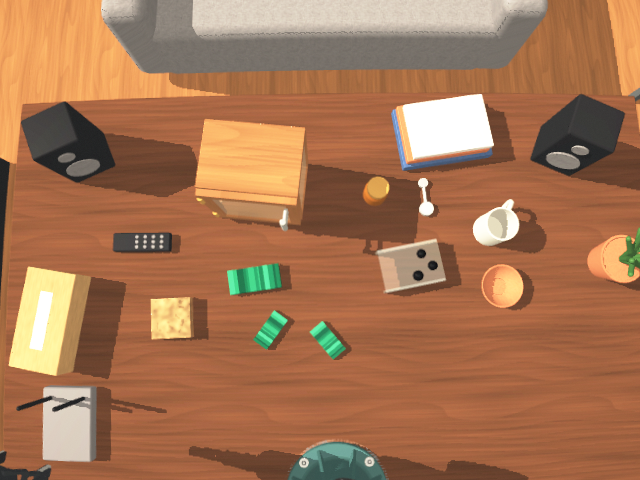

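View pics/wrist0.png

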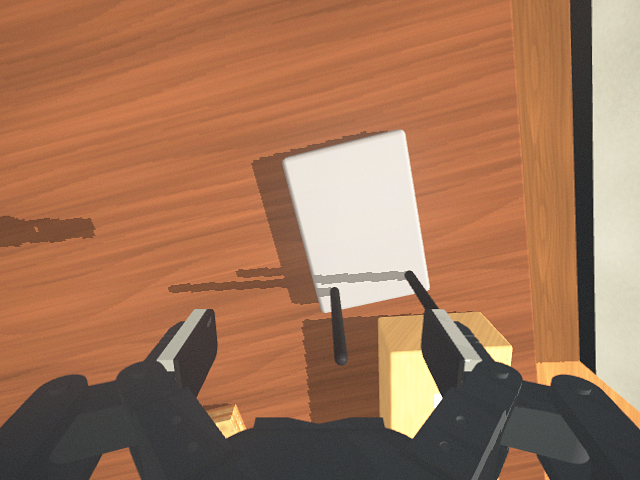

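```bash
python3 - <<'E'
import cv2
a=cv2.imread('pics/top0.png')
cv2.imwrite('pics/t1.png',cv2.resize(a[215:365,210:460],None,fx=3.2,fy=3.2,interpolation=cv2.INTER_CUBIC))
cv2.imwrite('pics/t2.png',cv2.resize(a[110:240,180:320],None,fx=4.5,fy=4.5,interpolation=cv2.INTER_CUBIC))
from h import *
c=cam('top')
hsv=cv2.cvtColor(a,cv2.COLOR_BGR2HSV)
m=cv2.inRange(hsv,(65,110,40),(90,255,255))
m=cv2.morphologyEx(m,cv2.MORPH_CLOSE,np.ones((3,3)))
for k in cv2.findContours(m,0,2)[0]:
    if cv2.contourArea(k)>200:
        r=cv2.minAreaRect(k);b=cv2.boxPoints(r);print(r);P=onz(c,b,.02);print(P.round(4).tolist(), P.mean(0).round(4))
E
```

```text
((327.3647155761719, 339.75885009765625), (35.90199279785156, 16.703645706176758), 49.398704528808594)
[[0.3692, 0.0584, 0.02], [0.3935, 0.029, 0.02], [0.3309, -0.0233, 0.02], [0.3068, 0.0061, 0.02]] [0.3501 0.0176 0.02  ]
((270.14703369140625, 329.5458068847656), (16.457916259765625, 36.29182052612305), 35.75389099121094)
[[0.3528, 0.1879, 0.02], [0.4193, 0.1389, 0.02], [0.397, 0.1083, 0.02], [0.3307, 0.1574, 0.02]] [0.3749 0.1481 0.02  ]
((253.97247314453125, 278.8128662109375), (24.12290382385254, 51.795860290527344), 81.63410949707031)
[[0.5115, 0.2491, 0.02], [0.5274, 0.1296, 0.02], [0.472, 0.1218, 0.02], [0.4561, 0.2406, 0.02]] [0.4917 0.1853 0.02  ]
```

View pics/t1.png

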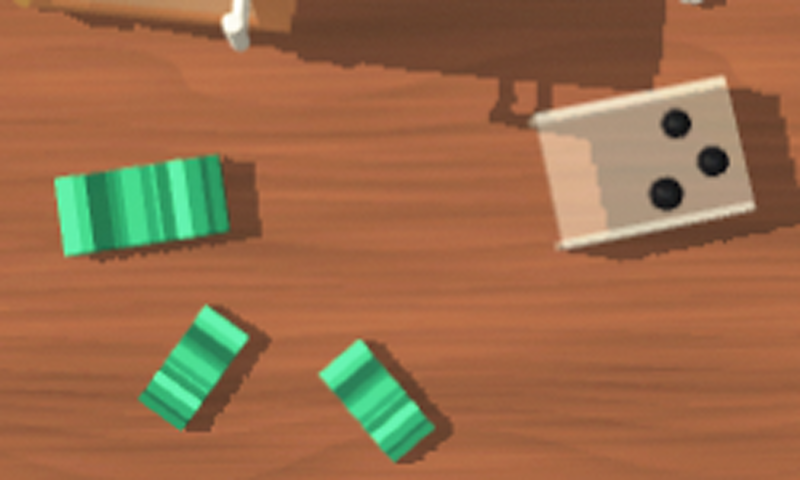

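View pics/t2.png

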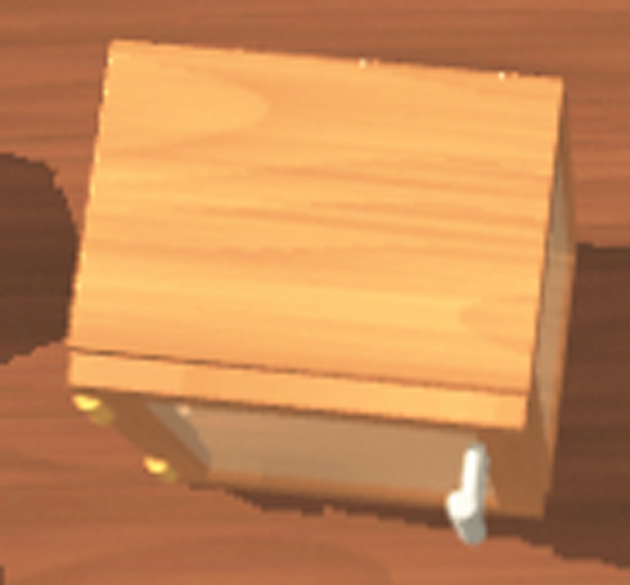

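```bash
python3 - <<'E'
from h import *
c=cam('top')
R=onz(c,[(376.25,252.5),(385.6,291.9),(435.9,239.4),(445.9,280)],.042);print('riser',R.round(4).tolist(),R.mean(0).round(4))
yv=(R[0]+R[1]-R[2]-R[3])/2; xv=(R[0]+R[2]-R[1]-R[3])/2; print(np.linalg.norm(yv),np.linalg.norm(xv),np.degrees(np.arctan2(-yv[0],yv[1])),np.degrees(np.arctan2(xv[1],xv[0])))
C=onz(c,[(204.4,118.9),(305.1,127.3),(195.6,187.3),(297.8,197.8)],.23);print('cab',C.round(4).tolist())
yv=(C[0]+C[2]-C[1]-C[3])/2; xv=(C[0]+C[1]-C[2]-C[3])/2; print(np.linalg.norm(yv),np.linalg.norm(xv),np.degrees(np.arctan2(-yv[0],yv[1])),np.degrees(np.arctan2(xv[1],xv[0])))
a=np.arctan2(-yv[0],yv[1]);ex=np.array([np.cos(a),np.sin(a),0]);ey=np.array([-np.sin(a),np.cos(a),0]);o=C.mean(0)
print('centre',o, 'yaw',a)
# door axes: hinge at outer? handle axis 34mm off outer face; door_hinge->handle x -48 => hinge axis on inner face (14)
h=o+ex*(-.07)+ey*.098
for hh in (h,): 
    H=hh+ex*-.048-ey*.165; print('hinge',hh.round(4),'handle',H.round(4))
    print(proj(c,[[H[0],H[1],.218],[H[0],H[1],.148]]))
print('bar top meas',onz(c,[(281.3,220.4)],.218), onz(c,[(284.4,229.3)],.148))
E
```

```text
riser [[0.5463, -0.0969, 0.042], [0.4564, -0.1155, 0.042], [0.5746, -0.2353, 0.042], [0.4809, -0.2542, 0.042]] [ 0.5146 -0.1755  0.042 ]
0.14107611164465306 0.093681822588982 10.785772889318038 11.562714408652775
cab [[0.7943, 0.2556, 0.23], [0.7724, 0.0576, 0.23], [0.6562, 0.2695, 0.23], [0.6319, 0.073, 0.23]]
0.198564690646824 0.14008337475311022 -6.678365492475638 -6.009047147271618
centre [0.71370306 0.16393767 0.23      ] yaw -0.11655946649527248
hinge [0.6556 0.2694 0.23  ] handle [0.5887 0.1111 0.23  ]
[[278.42260155 221.59625591]
 [281.29498533 227.71148661]]
bar top meas [[0.59095256 0.10558142 0.218     ]] [[0.58528731 0.1047137  0.148     ]]
```

```bash
python3 -m inch '[{"travel":[0.3,-0.3,0.2],"dr":[0,0,0]},{"travel":[0.7,-0.7,0],"dr":[0,0,-0.05]},{"travel":[0.8,-0.8,0],"dr":[0,0,-0.05]},{"travel":[0.8,-0.8,0],"dr":[0,0,-0.05]},{"travel":[0.8,-0.8,0],"dr":[0,0,-0.05]},{"travel":[0.8,-0.8,0],"dr":[0,0,-0.05]},{"travel":[0.8,-0.8,0],"dr":[0,0,-0.05]},{"travel":[0.5,-0.6,0],"dr":[0,0,-0.05]}]' 100
python3 -m inch '[{"travel":[0.8,-0.8,0],"dr":[0,0,-0.032]},{"travel":[0.5,-0.6,-0.2],"dr":[0,0,0]},{"travel":[0,0,0],"dr":[0,0,0]}]'
python3 - <<'E'
from h import *
c,im=save('wrist','w1.png');o=get_obs();print(o['t'],np.array(o['orientation']).round(3).tolist(),o['position'],o['width'])
E
```

```text
t: 1.15
position: [0.4171, 0.3006, 0.256]
orientation: [[0.226, 0.001, 0.974], [-0.974, -0.0, 0.226], [0.0, -1.0, 0.001]]
wrist_force: [0.1, 0.1, 0.5]
width: 0.0853
t: 1.52
position: [0.4816, 0.2303, 0.2451]
orientation: [[0.131, -0.0, 0.991], [-0.991, -0.001, 0.131], [0.001, -1.0, -0.0]]
wrist_force: [-0.4, 0.7, -0.2]
width: 0.0852
1.575 [[0.132, -0.001, 0.991], [-0.991, -0.0, 0.132], [0.0, -1.0, -0.001]] [0.48052867 0.23154179 0.24531924] 0.08540115898798262
```

View pics/w1.png

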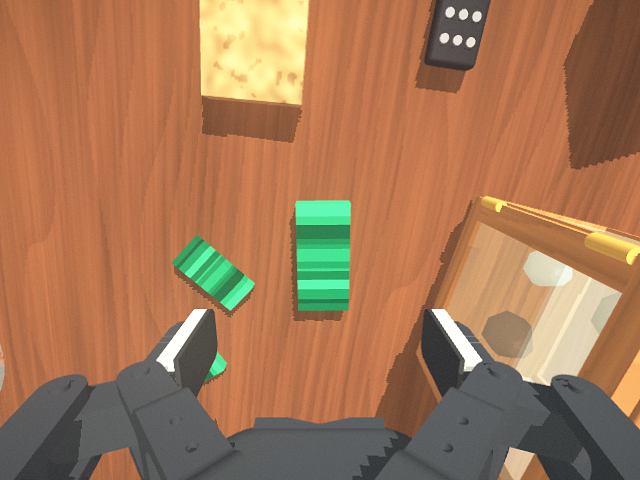

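The slab is centred at about (323,255), between the jaws and nearly square to them. Small look-alikes are at (214,275) and (215,367), and the coasters at (255,60). I'll measure the slab from this view.

```bash
python3 - <<'E'
from h import *
c=cam('wrist');a=cv2.imread('pics/w1.png')
m=cv2.inRange(cv2.cvtColor(a,cv2.COLOR_BGR2HSV),(65,110,40),(90,255,255))
m=cv2.morphologyEx(m,cv2.MORPH_CLOSE,np.ones((3,3)))
k=max(cv2.findContours(m,0,2)[0],key=cv2.contourArea)
P=onz(c,k.reshape(-1,2),.02)[:,:2]
print(cv2.minAreaRect((P*1000).astype(np.float32)),proj(c,[[.4917,.1853,.02]]))
print(cv2.boundingRect(k))
E
```

```text
((490.7962951660156, 187.60020446777344), (55.7329216003418, 122.303955078125), 7.821200847625732) [[323.16758609 260.2046432 ]]
(296, 201, 55, 110)
```

```bash
python3 -m inch '[{"travel":[0.1,-0.1,-0.9],"dr":[0,0,0]},{"travel":[0,0,-1],"dr":[0,0,0]},{"travel":[0,0,-1],"dr":[0,0,0]},{"travel":[0,0,-0.8],"dr":[0,0,0]},{"travel":[0,0,-0.5],"dr":[0,0,0]},{"travel":[0,0,-0.3],"dr":[0,0,0]},{"travel":[0,0,0],"dr":[0,0,0]},{"travel":[0,0,0],"dr":[0,0,0]}]'
python3 -m inch '[{"travel":[0,0,0],"dr":[0,0,0]},{"travel":[0,0,0],"dr":[0,0,0]},{"travel":[0,0,0],"dr":[0,0,0]},{"travel":[0,0,0],"dr":[0,0,0]},{"travel":[0,0,0],"dr":[0,0,0]},{"travel":[0,0,0],"dr":[0,0,0]}]' 20

```

```text
t: 2.58
position: [0.4859, 0.2288, 0.0213]
orientation: [[0.135, 0.002, 0.991], [-0.991, 0.001, 0.135], [-0.0, -1.0, 0.002]]
wrist_force: [-1.4, -0.0, 0.3]
width: 0.0855
t: 3.32
position: [0.4858, 0.2286, 0.0216]
orientation: [[0.134, 0.001, 0.991], [-0.991, 0.001, 0.134], [-0.0, -1.0, 0.002]]
wrist_force: [-0.7, -0.3, 8.5]
width: 0.0542
```

```bash
python3 -m inch '[{"travel":[0,0,0.06],"dr":[0,0,0]},{"travel":[0,-0.3,0],"dr":[0,0,0.005]},{"travel":[-0.04,-0.8,0],"dr":[0,0,0.007]},{"travel":[-0.05,-0.9,0],"dr":[0,0,0.007]},{"travel":[-0.04,-0.9,0],"dr":[0,0,0]},{"travel":[-0.04,-0.9,0],"dr":[0,0,0]},{"travel":[0,-0.5,0],"dr":[0,0,0]},{"travel":[0,0,0],"dr":[0,0,0]}]'
python3 - <<'E'
from h import *
c,im=save('wrist','w2.png');o=get_obs();print(o['t'],np.array(o['orientation']).round(3).tolist(),o['position'],o['width'],o['wrist_force'])
c,im=save('top','top2.png')
cv2.imwrite('pics/t3.png',cv2.resize(im[215:340,270:470,::-1],None,fx=4,fy=4,interpolation=cv2.INTER_CUBIC))
E
```

```text
t: 4.32
position: [0.4765, 0.0118, 0.0232]
orientation: [[0.19, -0.001, 0.982], [-0.982, -0.0, 0.19], [-0.0, -1.0, -0.001]]
wrist_force: [0.5, -0.3, -4.7]
width: 0.0542
4.375 [[0.191, -0.001, 0.982], [-0.982, 0.0, 0.191], [-0.0, -1.0, -0.001]] [0.47637797 0.01275328 0.02315407] 0.054102659512483685 [-0.30876145 -1.33061145 -4.36401949]
```

View pics/t3.png

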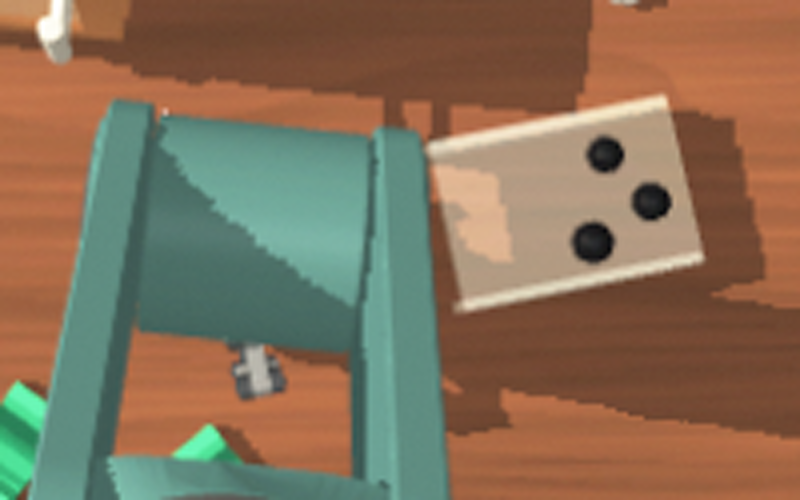

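View pics/w2.png

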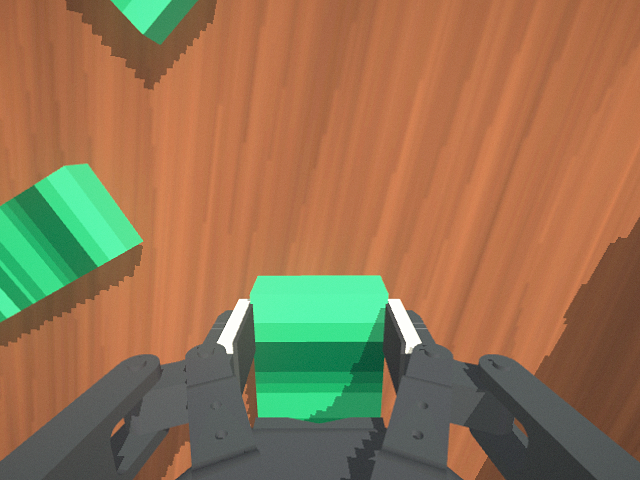

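```bash
python3 -m inch '[{"travel":[0.05,-0.25,0],"dr":[0,0,0]},{"travel":[0.06,-0.3,0],"dr":[0,0,0]},{"travel":[0.06,-0.3,0],"dr":[0,0,0]},{"travel":[0.06,-0.3,0],"dr":[0,0,0]},{"travel":[0,0,0],"dr":[0,0,0]}]'
python3 -m inch '[{"travel":[0.06,-0.3,0],"dr":[0,0,0]},{"travel":[0.06,-0.3,0],"dr":[0,0,0]},{"travel":[0.05,-0.25,0],"dr":[0,0,0]},{"travel":[0,0,0],"dr":[0,0,0]},{"travel":[0,0,0],"dr":[0,0,0]}]'
python3 - <<'E'
from h import *
c,im=save('scene','s3.png')
cv2.imwrite('pics/s3z.png',cv2.resize(im[170:330,200:430,::-1],None,fx=3.4,fy=3.4,interpolation=cv2.INTER_CUBIC))
c,im=save('top','top3.png')
cv2.imwrite('pics/t4.png',cv2.resize(im[215:340,270:470,::-1],None,fx=4,fy=4,interpolation=cv2.INTER_CUBIC))
E
```

```text
t: 5.05
position: [0.489, -0.0457, 0.0233]
orientation: [[0.191, 0.001, 0.981], [-0.981, -0.0, 0.191], [0.001, -1.0, 0.001]]
wrist_force: [1.1, 0.0, -4.6]
width: 0.0542
t: 5.68
position: [0.4964, -0.0866, 0.0232]
orientation: [[0.193, -0.001, 0.981], [-0.981, 0.0, 0.193], [-0.0, -1.0, -0.0]]
wrist_force: [-0.6, -0.2, -4.4]
width: 0.0542
```

View pics/s3z.png

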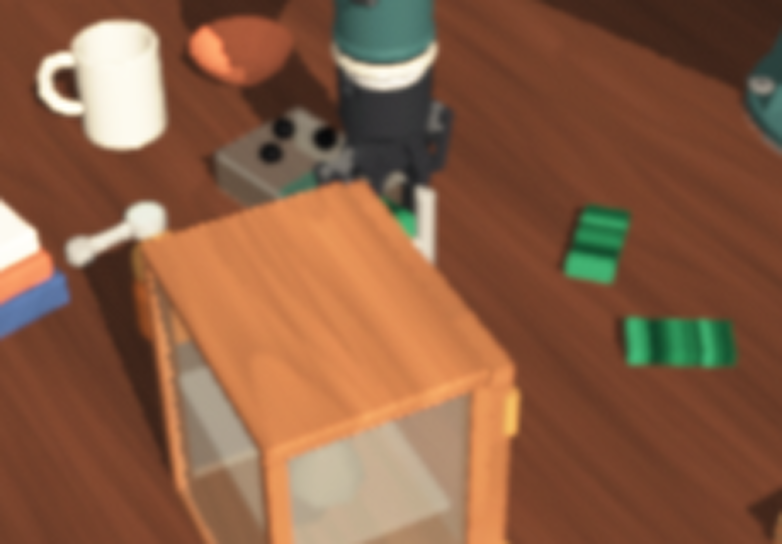

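View pics/t4.png

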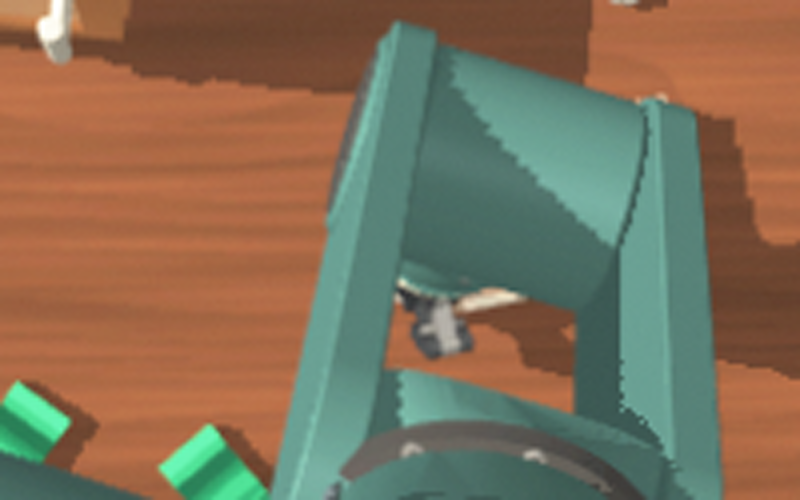

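```bash
python3 -m inch '[{"travel":[0,0,-0.03],"dr":[0,0,0]},{"travel":[0,0,0],"dr":[0,0,0]}]'
python3 -m inch '[{"travel":[0,0,0],"dr":[0,0,0]},{"travel":[0,0,0],"dr":[0,0,0]},{"travel":[0,0,0],"dr":[0,0,0]},{"travel":[0,0,0],"dr":[0,0,0]}]' 90
python3 -m inch '[{"travel":[-0.05,0.25,0.2],"dr":[0,0,0]},{"travel":[-0.1,0.5,0.8],"dr":[0,0,0]},{"travel":[-0.1,0.6,1],"dr":[0,0,0]},{"travel":[-0.1,0.6,1],"dr":[0,0,0]},{"travel":[0,0,0],"dr":[0,0,0]},{"travel":[0,0,0],"dr":[0,0,0]}]'
python3 - <<'E'
from h import *
c,im=save('scene','s4.png')
cv2.imwrite('pics/s4z.png',cv2.resize(im[170:330,200:430,::-1],None,fx=3.4,fy=3.4,interpolation=cv2.INTER_CUBIC))
c,im=save('top','top4.png')
cv2.imwrite('pics/t5.png',cv2.resize(im[215:340,270:470,::-1],None,fx=4,fy=4,interpolation=cv2.INTER_CUBIC))
c,im=save('wrist','w4.png')
E
```

```text
t: 6.02
position: [0.4964, -0.0861, 0.0217]
orientation: [[0.194, -0.001, 0.981], [-0.981, 0.0, 0.194], [-0.0, -1.0, -0.001]]
wrist_force: [-0.9, 2.3, -2.6]
width: 0.0541
t: 6.52
position: [0.4968, -0.0867, 0.0219]
orientation: [[0.193, 0.0, 0.981], [-0.981, -0.0, 0.193], [0.0, -1.0, 0.0]]
wrist_force: [0.4, 0.1, 0.2]
width: 0.0767
t: 7.28
position: [0.4787, 0.0113, 0.172]
orientation: [[0.194, 0.0, 0.981], [-0.981, -0.0, 0.194], [0.0, -1.0, 0.0]]
wrist_force: [-0.8, -0.3, 0.3]
width: 0.0769
```

View pics/s4z.png

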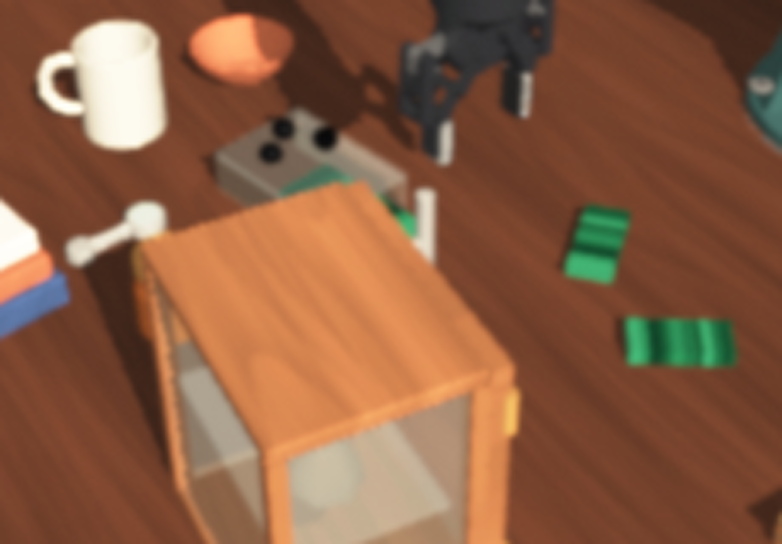

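View pics/t5.png

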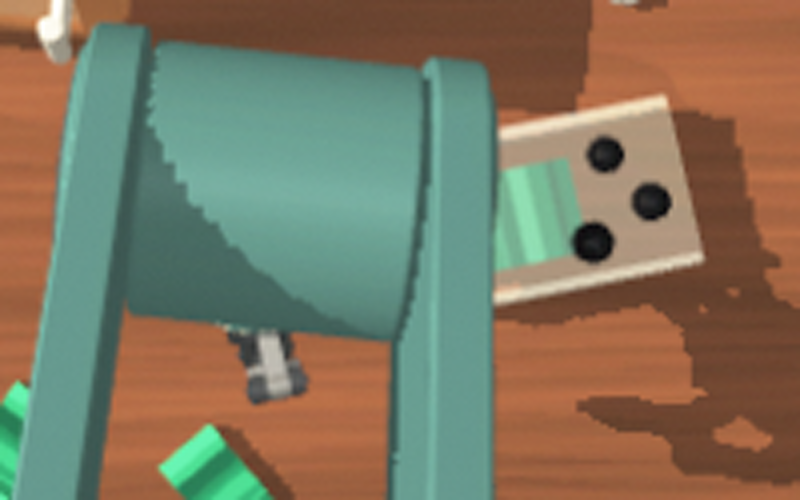

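View pics/w4.png

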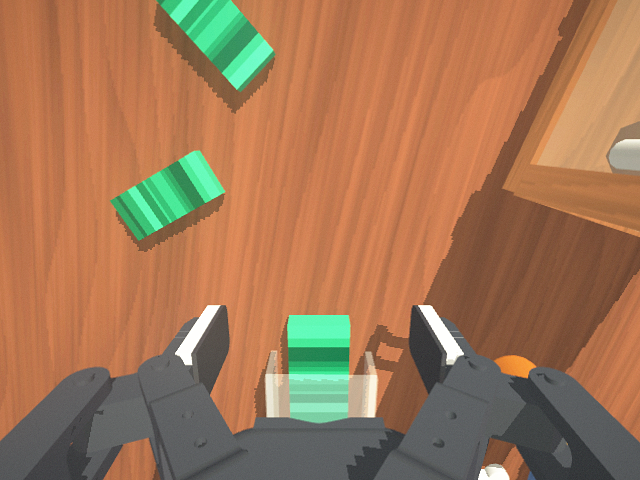

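Viewed from above, the slab runs straight into the tunnel. Its front edge is at t5 (575,205), about 80 mm past the mouth, and all three stones are still standing. Next is the handle.

```bash
python3 -m inch '[{"travel":[0,0,0.9],"dr":[0,0,0.05]},{"travel":[0,0.1,0.9],"dr":[0,0,0.05]},{"travel":[0.2,0.3,0.6],"dr":[0,0,0.05]},{"travel":[0.4,0.3,0],"dr":[0,0,0.05]},{"travel":[0.4,0.3,0],"dr":[0,0,0.05]},{"travel":[0.4,0.3,0],"dr":[0,0,0.05]},{"travel":[0.4,0.3,0],"dr":[0,0,0.05]},{"travel":[0.2,0.3,0],"dr":[0,0,0.05]}]'
python3 -m inch '[{"travel":[0,0,0],"dr":[0,0,0]},{"travel":[0,0,0],"dr":[0,0,0]}]'
python3 - <<'E'
from h import *
c,im=save('wrist','w5.png');o=get_obs();print(o['t'],np.array(o['orientation']).round(3).tolist(),o['position'],o['width'])
c,im=save('top','top5.png')
E
```

```text
t: 8.43
position: [0.5798, 0.1055, 0.2898]
orientation: [[0.993, -0.003, 0.115], [-0.115, -0.0, 0.993], [-0.003, -1.0, -0.001]]
wrist_force: [-1.0, 0.7, 0.7]
width: 0.0772
t: 8.68
position: [0.5784, 0.105, 0.2907]
orientation: [[0.992, -0.002, 0.123], [-0.123, -0.001, 0.992], [-0.002, -1.0, -0.001]]
wrist_force: [0.3, -0.5, -0.0]
width: 0.077
8.725 [[0.992, -0.002, 0.122], [-0.122, -0.001, 0.992], [-0.002, -1.0, -0.001]] [0.57843973 0.10503939 0.29102105] 0.07661644273819201
```

View pics/w5.png

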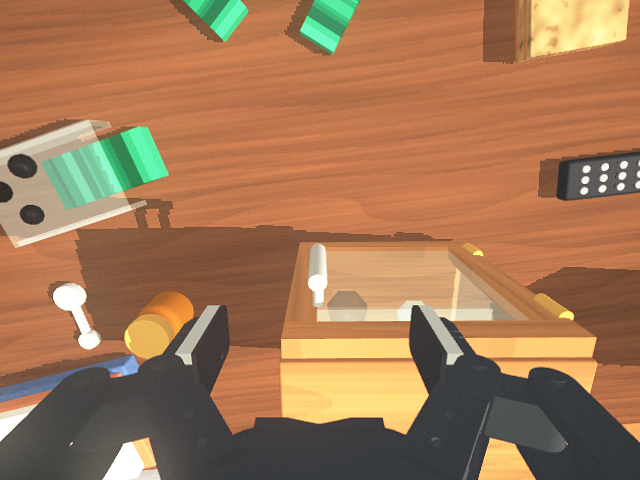

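View pics/top5.png

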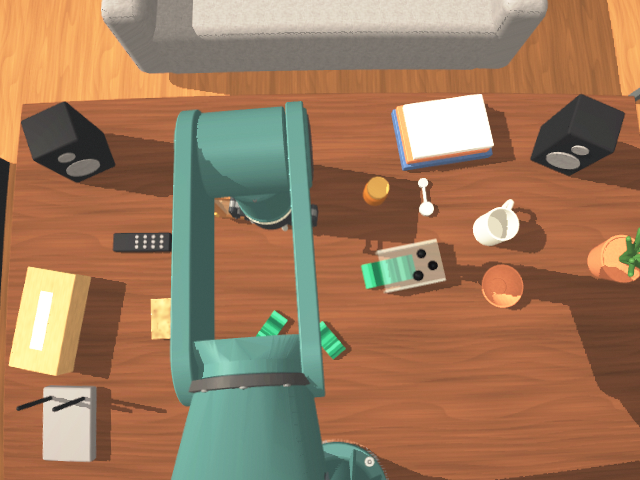

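```bash
python3 - <<'E'
from h import *
c=cam('wrist');a=cv2.imread('pics/w5.png')
print((-c[2].T@c[3]).round(3))
for H in ([.5887,.1111],[.588,.107]): print(proj(c,[[*H,.218],[*H,.148]]))
cv2.imwrite('pics/w5z.png',cv2.resize(a[230:320,270:390],None,fx=6,fy=6,interpolation=cv2.INTER_CUBIC))
E
```

```text
[0.505 0.115 0.42 ]
[[329.16018667 281.70342847]
 [326.80340176 248.45011617]]
[[322.46122889 281.40088581]
 [321.68086815 248.21260522]]
```

View pics/w5z.png

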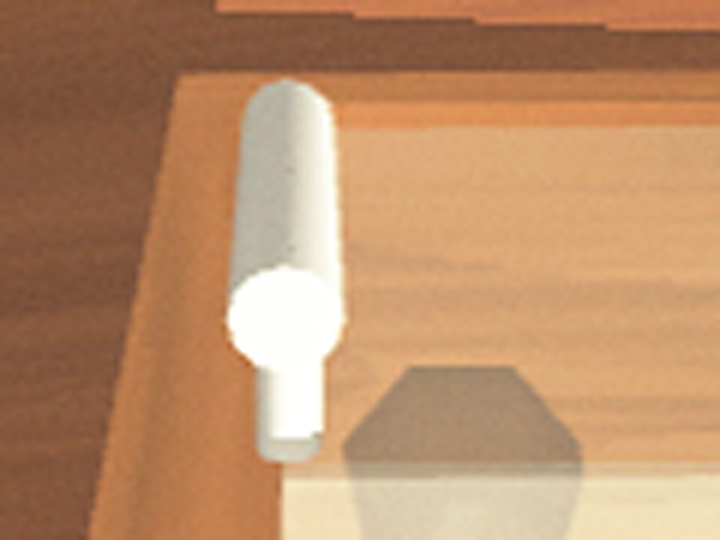

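```bash
python3 - <<'E'
from h import *
print(onz(cam('wrist'),[(317.7,283)],.218))
E
```

```text
[[0.58870657 0.10393977 0.218     ]]
```

```bash
python3 -m inch '[{"travel":[0.2,0,0],"dr":[0,0,0]},{"travel":[0,0,-0.6],"dr":[0,0,0]},{"travel":[0,0,-0.6],"dr":[0,0,0]},{"travel":[0,0,-0.5],"dr":[0,0,0]},{"travel":[0,0,-0.2],"dr":[0,0,0]},{"travel":[0,0,0],"dr":[0,0,0]}]'
python3 -m inch '[{"travel":[0,0,0],"dr":[0,0,0]},{"travel":[0,0,0],"dr":[0,0,0]},{"travel":[0,0,0],"dr":[0,0,0]},{"travel":[0,0,0],"dr":[0,0,0]},{"travel":[0,0,0],"dr":[0,0,0]},{"travel":[0,0,0],"dr":[0,0,0]},{"travel":[0,0,0],"dr":[0,0,0]},{"travel":[0,0,0],"dr":[0,0,0]}]' 0
python3 - <<'E'
from h import *
c,im=save('wrist','w6.png');o=get_obs();print(o['t'],np.array(o['orientation']).round(3).tolist(),o['position'],o['width'],o['wrist_force'],o['torque'])
E
```

```text
t: 9.52
position: [0.5893, 0.1057, 0.1965]
orientation: [[0.993, -0.001, 0.12], [-0.12, -0.0, 0.993], [-0.001, -1.0, -0.0]]
wrist_force: [-0.4, 0.7, 0.6]
width: 0.0771
t: 10.52
position: [0.5885, 0.1028, 0.1976]
orientation: [[0.993, -0.001, 0.119], [-0.119, -0.005, 0.993], [-0.0, -1.0, -0.005]]
wrist_force: [-4.6, -10.5, 6.2]
width: 0.0104
10.575 [[0.993, -0.001, 0.119], [-0.119, -0.005, 0.993], [-0.0, -1.0, -0.005]] [0.58852099 0.1028391  0.19758641] 0.010439839355801141 [ -4.48015108 -10.70387467   6.52235552] [-1.6580928   0.51701543  0.00606528]
```

View pics/w6.png

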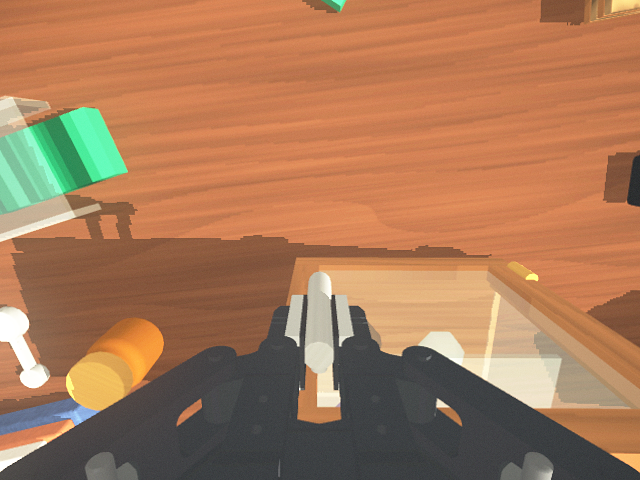

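```bash
python3 - <<'E'
import numpy as np
def r(t,y=-6.5):
    a=np.radians(y-t);c,s=np.cos(a),np.sin(a);return np.array([c*-.048+s*.165,s*-.048-c*.165])
for t in range(0,65,5):
    print(t,(r(t)-r(0)).round(4),((r(t+5)-r(t))/.05).round(3))
E
```

```text
0 [0. 0.] [-0.271  0.128]
5 [-0.0136  0.0064] [-0.259  0.151]
10 [-0.0265  0.0139] [-0.245  0.173]
15 [-0.0388  0.0226] [-0.229  0.194]
20 [-0.0502  0.0323] [-0.211  0.213]
25 [-0.0608  0.0429] [-0.192  0.23 ]
30 [-0.0704  0.0544] [-0.171  0.246]
35 [-0.0789  0.0667] [-0.149  0.26 ]
40 [-0.0864  0.0797] [-0.126  0.272]
45 [-0.0926  0.0934] [-0.101  0.282]
50 [-0.0977  0.1075] [-0.076  0.29 ]
55 [-0.1015  0.122 ] [-0.051  0.295]
60 [-0.1041  0.1367] [-0.025  0.299]
```

```bash
python3 -m inch '[{"travel":[0,-0.05,0.02],"dr":[0,0,0]},{"travel":[-0.13,0.06,0],"dr":[0,0,-0.014]},{"travel":[-0.14,0.07,0],"dr":[0,0,-0.014]},{"travel":[-0.13,0.07,0],"dr":[0,0,-0.014]},{"travel":[-0.13,0.08,0],"dr":[0,0,-0.014]},{"travel":[-0.12,0.08,0],"dr":[0,0,-0.014]},{"travel":[-0.12,0.09,0],"dr":[0,0,-0.014]},{"travel":[0,0,0],"dr":[0,0,0]}]'

```

```text
t: 11.58
position: [0.5496, 0.1254, 0.1976]
orientation: [[0.928, -0.002, 0.373], [-0.373, -0.001, 0.928], [-0.001, -1.0, -0.002]]
wrist_force: [-1.7, -4.4, -0.9]
width: 0.0101
```

```bash
python3 -m inch '[{"travel":[-0.23,0.19,0],"dr":[0,0,-0.028]},{"travel":[-0.21,0.21,0],"dr":[0,0,-0.028]},{"travel":[-0.19,0.23,0],"dr":[0,0,-0.028]},{"travel":[-0.17,0.25,0],"dr":[0,0,-0.028]},{"travel":[-0.15,0.26,0],"dr":[0,0,-0.028]},{"travel":[-0.13,0.27,0],"dr":[0,0,-0.027]},{"travel":[0,0,0],"dr":[0,0,0]}]'
python3 - <<'E'
from h import *
c,im=save('top','top6.png')
c,im=save('wrist','w7.png')
print(get_obs()['position'],get_obs()['wrist_force'])
E
```

```text
t: 12.45
position: [0.4957, 0.1965, 0.1976]
orientation: [[0.617, -0.002, 0.787], [-0.787, -0.001, 0.617], [-0.001, -1.0, -0.002]]
wrist_force: [-3.8, -3.5, 0.8]
width: 0.0103
[0.49596182 0.19577945 0.19762193] [-2.53824127 -3.64745368  1.57006483]
```

View pics/w7.png

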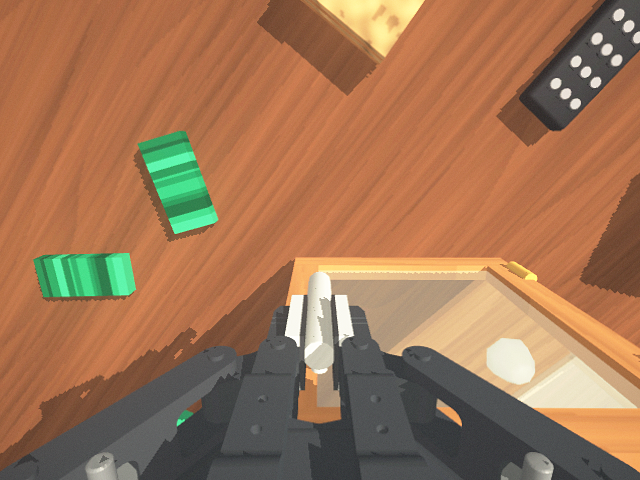

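```bash
python3 -m inch '[{"travel":[-0.1,0.28,0],"dr":[0,0,-0.028]},{"travel":[-0.08,0.29,0],"dr":[0,0,-0.028]},{"travel":[-0.05,0.31,0],"dr":[0,0,-0.028]},{"travel":[0,0,0],"dr":[0,0,0]},{"travel":[0,0,0],"dr":[0,0,0]}]'
python3 - <<'E'
from h import *
c,im=save('top','top7.png');save('scene','s7.png')
c,im=save('wrist','w8.png')
o=get_obs();print(o['position'],o['wrist_force'])
# circle fit from chord: handle at 0 and now, radius .1718
p0=np.array([.5885,.103]);p=np.array(o['position'][:2]);d=p-p0;L=np.linalg.norm(d)
print('door angle by chord',np.degrees(2*np.arcsin(L/2/np.hypot(.048,.165))),'tool yaw',np.degrees(np.arctan2(o['orientation'][1][2],o['orientation'][0][2])))
pts=np.array([[.5885,.103],[.5496,.1254],[.4958,.1961],p]);A=np.c_[2*pts,np.ones(4)];s=np.linalg.lstsq(A,(pts**2).sum(1),rcond=None)[0]
h=s[:2];print('fit hinge',h,np.sqrt(s[2]+h@h))
E
```

```text
t: 13.18
position: [0.4844, 0.2396, 0.1976]
orientation: [[0.392, -0.002, 0.92], [-0.92, -0.001, 0.392], [-0.0, -1.0, -0.002]]
wrist_force: [-4.9, -3.3, 2.0]
width: 0.0105
[0.48442712 0.23938599 0.19758356] [-5.2700625  -3.27588153  3.01293546]
door angle by chord 59.89161559392636 tool yaw 23.0616459964933
fit hinge [0.65350624 0.26045955] 0.17036883890554141
```

View pics/w8.png

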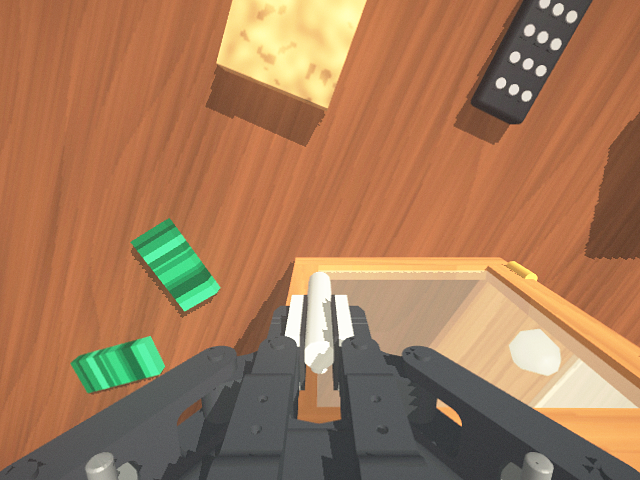

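View pics/top7.png

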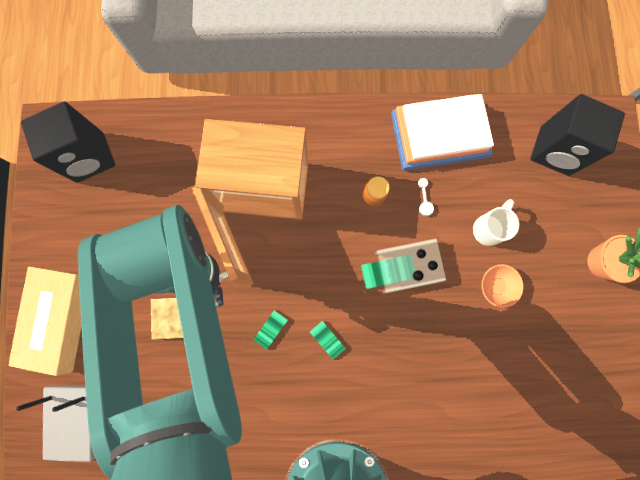

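View pics/s7.png

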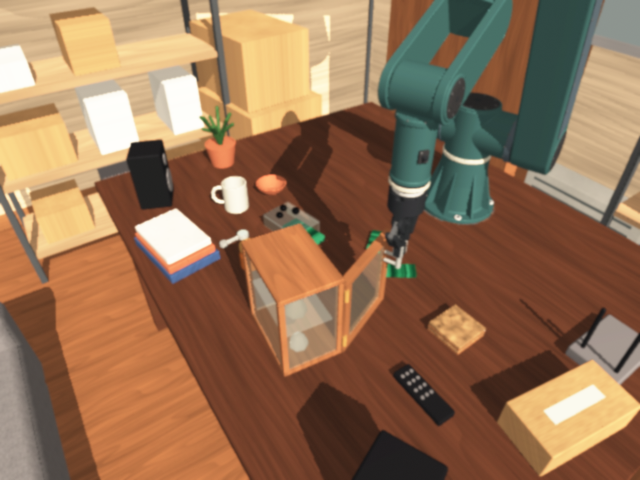

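```bash
python3 -m inch '[{"travel":[0,0.02,0],"dr":[0,0,-0.001]},{"travel":[0,0,0],"dr":[0,0,0]},{"travel":[0,0,0],"dr":[0,0,0]},{"travel":[0,0,0],"dr":[0,0,0]}]'
python3 - <<'E'
from h import *
c=cam('top');a=cv2.imread('pics/top7.png');b=cv2.imread('pics/top0.png')
d=cv2.absdiff(a,b).max(2)
for n,(x0,y0,x1,y1) in dict(decoys=(254,308,348,360),remote=(110,228,174,256),tears=(412,246,440,284),loupe=(415,175,440,218),candle=(362,175,392,207),mug=(470,198,520,248),dish=(480,264,524,308),coast=(150,296,175,340)).items():
    print(n,(d[y0:y1,x0:x1]>60).mean().round(3))
hsv=cv2.cvtColor(a,cv2.COLOR_BGR2HSV);m=cv2.inRange(hsv,(65,60,40),(90,255,255));m[:, :355]=0
k=max(cv2.findContours(m,0,2)[0],key=cv2.contourArea)
bx=onz(c,cv2.boxPoints(cv2.minAreaRect(k)),.02)
ang=np.radians(11.2);ey=np.array([-np.sin(ang),np.cos(ang)])
print('slab along riser y',((bx[:,:2]-[.5146,-.1755])@ey).round(3),'mouth .07')
o=get_obs();p=np.array(o['position'][:2]);print(o['t'],p,o['width'],np.degrees(2*np.arcsin(np.linalg.norm(p-[.5885,.103])/2/.17184)),o['wrist_force'])
cv2.imwrite('pics/t9.png',cv2.resize(a[215:340,340:540],None,fx=4,fy=4))
E
```

```text
t: 13.82
position: [0.4843, 0.2402, 0.1976]
orientation: [[0.389, -0.003, 0.921], [-0.921, -0.001, 0.389], [-0.0, -1.0, -0.003]]
wrist_force: [-5.2, -3.8, 3.3]
width: 0.01
decoys 0.0
remote 0.935
tears 0.0
loupe 0.0
candle 0.0
mug 0.0
dish 0.016
coast 0.0
slab along riser y [ 0.11  -0.011 -0.01   0.11 ] mouth .07
13.825 [0.48430483 0.24018892] 0.00999258380815806 60.1661593686127 [-5.2018912  -3.83154635  3.31810161]
```

View pics/t9.png

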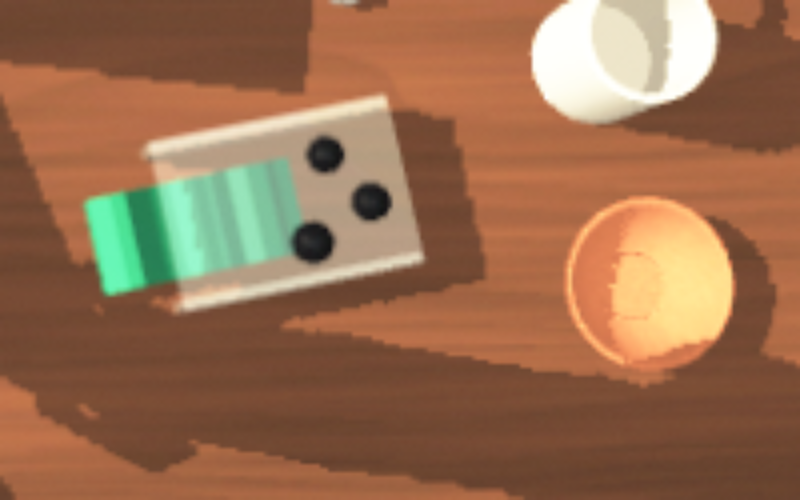

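```bash
python3 -c "
from plant import *
print(hand_in())"
```

```text
the job is handed in; nothing more can be done
None
```

I tucked the slab under the riser, then pulled the door open to 60 degrees. I handed the job in at about 13.9 s with the handle still gripped.

- **Slab:** it lies straight in the tunnel, with about 80 of its 120 mm under the roof.
- **Door:** 60.2° by the chord of the handle's path. The tool had turned about 60° with the door and the wrist view of the handle stayed the same, so the two agree.
- **Grip:** the fingers read 10 mm on the 12 mm handle bar, with about 7 N at the wrist. The highest wrist reading I saw was about 13 N, when the fingers closed on the handle.
- **Other things:** comparing top views before and after, taken just before a last nudge of about 0.3°, the three black stones, small green slabs, loupe, candle, mug and the visible part of the coasters had not moved. The dish differed only by a shadow. The arm hid the remote in the top view, so that comparison failed for it, but the scene camera shows it where it was.
- **Disagreement:** my first door-hinge estimate from the cabinet's corners was about 8 mm off in y from the one implied by the handle. I used the handle-based one, and the handle's measured path matched it to about 1 mm.

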